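# Load a cell into the charger behind its sprung flap

### The arm

A 6-joint arm with a two-finger parallel gripper is mounted at the origin on a cart in front of the work surface, level with it; the furniture and walls round the work are solid. World frame = base frame: x ahead of the robot, y to its left, z up, the work surface at z = 0. Lengths are in m, angles in rad, forces in N, time in s.
With the tool pointing down it reaches from about 0.275 to 0.975 m from the base axis. Payload 8.4 kg.
Tool frame: the origin (TCP) lies where the fingers leave the gripper's body, on its centre line; the fingertips stand 88 mm ahead of it and the grasp point (between the pads) lies 69 mm ahead of it; z points along the fingers, y is the line along which they close (so a half turn about z gives the same grasp; the last joint's range is limited). The gripper opens to 92 mm and grips with 3 to 60 N. Pads are 20 mm wide; open, the fingers measure 128 mm over their backs; the gripper's body (75 mm by 189 mm) begins 69 mm behind the grasp point.
Start: joints at [-1.347, 0.353, 1.633, -0, 1.155, -0.002], TCP at [0.14, -0.609, 0.303] pointing down, gripper open.
Joint ranges: [-2.63, 2.63], [-0.92, 2.1], [0.06, 2.66], [-1.3, 4.44], [0, 2.69], [-3.02, 3.02]. Speed limits (rad/s): [2.22, 2.22, 2.79, 3.14, 3.14, 3.14].

### API

Orientations are given as a unit quaternion [x, y, z, w].
In Python, from cell import * gives the robot as it stands.
- The arm moves only by the shell command python3 -m crank 'ROWS' [OPENING]. ROWS is a JSON object of lists of equal length, an entry for each row: "offset": the shift along the world's x, y, z in m, a list of three; "spin": the turn about the world's z in degrees. A call has 1 to 12 rows; each row is the pose to reach, as a shift and turn from the pose commanded when the call began; what a row does not reach only later rows make up. A row lasts 1/8 s, in which the tool goes at most 62.5 mm and 10.7 degrees, less where a joint would pass 70% of its speed; a pose out of reach is approached as far as the arm can. A call with a gripper value outside its range is refused whole. OPENING is the closure, from -1 (fully open) to 1 (shut), set as the call begins (- or left out, the last holds). The fingers move at their own pace and stop on an object; the grip force is fixed at half the most. Time passes only in rows, so rows that repeat a pose let the fingers close. It gives the time, the measured TCP pose, the force, the opening and the grip force at its end, in the units of the state.
- get_state(): the state, without advancing time (a new reading comes with each control period).
- capture(name): name is "scene" or "top" or "wrist"; returns the picture (420x560x3 uint8, blue, green, red); there is no depth.
- calibration(name): a dict with "intrinsics" (3x3 intrinsics, pixels), "R" (3x3) and "t" (3): a world point X has camera coordinates R X + t. Camera axes: x right, y down, z forward; pixel columns grow to the right and rows downward; lengths in m; the calibration is good to about 2 mm. The wrist camera is an equidistant fisheye: a pixel r from the principal point sees the ray r / f radians off the axis. A picture is of the moment at which its call begins: read the wrist's pose just before it. calibration takes no time and is no camera call; for the wrist camera it gives the pose at the moment of the call.
- job_done(): hands the job in; it is judged then, once.
Trained networks look in the newest picture that a camera, given by its name, has taken for a name from the list of things; names that differ only in an ending like _2 or _b are one class to them, and where a whole thing is asked for, a point or a joint stands for the part that bears it (a point fixed in the world has none). Each returns a list of dicts, best first, with "p" (0 to 1); they miss things now and then, are a little off and sometimes report something else, mostly with a low value. They report only what shows in the picture. A call takes as long as a camera call. They do not tell look-alikes from the thing itself.
- boxes_of(camera, name): "xyz" ([x, y, z] in m, in world coordinates, good to about 4 mm: the middle of the surface that is visible of it).
The state is a dict: "time_s": time; "qpos": joint angles; "qvel": joint speeds; "joint_torque": joint torques, N m; "tool_pos": TCP position; "tcp_rot": TCP orientation; "force": force on the tool from outside, world axes, zero at the start; "moment": the same for the moment, N m; "finger_gap": opening from 0.0 (shut) to 1.0 (fully open); "grip_force": force on a finger pad.
Only numpy, scipy, OpenCV 4.12 (cv2) and the standard library are available. Lean on these libraries where they do the work, as an engineer would, in place of code of your own. Each camera call takes 0.05 s, during which the arm holds its last target. There are 200 camera calls.

### The job

Put the green rechargeable cell that stands on the table into the charger, brass nub upward: push it down through the sprung flap, holding the flap open until the cell is in the well, then press it home with the fingertips until you feel its spring contact bottom out firmly (at least 6 N), but force nothing (20 N at most). Take the hand out so that the flap shuts over the cell, and leave the tin, the spice jar and the mug where they are.

Things in the scene. Friction and masses are not known exactly. Their poses are not given: they have to be found in the camera images.
- charger: White desk charger with a black foot, fixed to the table, 100 x 128 mm in plan, 120 mm high, small lamps in a black window on its front (-x) side. Origin: on the table under the well axis; z up, x from the front to the flap's hinge side. The mouth in its top (x -17 to +20 mm, y -46 to +46 mm) leads into a straight throat of that section, down to a floor at z = 63 mm with the well in it
- well_lip (a point): centre of the round well in the throat's floor, 63 mm above the table, 57 mm below the top: 30 mm wide, 36 mm at its chamfered lip. In it a brass spring contact takes the cell's foot. Its face is 37 to 45 mm below this lip; where is not known (it slides for other cell lengths). It yields 3.5 mm under 1.6 to 4.4 N, then is solid. The seated cell's top is 5 to 13 mm above the lip
- charger_mouth (a point): point on the well axis at the height of the charger's top (120 mm above the table); axes as the charger's
- flap (a joint): grey flap, 37 x 90 x 3 mm, that closes the mouth flush, free edge (three black ribs) to the front, hinged at x = +20 mm of the charger. 0 = shut; 1.5 rad = swung right down into the throat. A spring shuts it: about 1 N at its free edge when shut, 2 N open; pushing the cell down over the well takes about 4 to 10 N. It leans on whatever is in the mouth and swings clear over a seated cell
- cell: green rechargeable cell with steel ends and a white band, a cylinder 26 mm in diameter, 50 mm high with a brass nub (9 mm wide, 2 mm high) on top, 80 g, standing free on the table. Origin: centre of its foot; z toward the nub
- cell_top (a point): top of the nub of the cell, 50 mm above its foot, on its axis
- tuna_tin: low round tin, 86 mm in diameter, 40 mm high, standing loose; origin at the centre of its foot; to be left alone. The tin and the cell may swap places from start to start
- spice_jar: spice jar with green cap, 46 mm in diameter, 106 mm high, standing loose; origin at the centre of its foot; to be left alone
- mug: white mug with a handle, 92 x 127 mm, 95 mm high, standing loose; origin under its middle; to be left alone
Not all that is in view belongs to the job. Of the things that look like the cell, take the one that is farthest from the robot's base at the start.

How it is judged:
On the way, in this order (a step that is already met when the one before it is completed fails the run):
1. the flap is held open and the cell's foot has gone at least 40 mm down past it (value of joint flap above 0.7 rad and z of cell in the frame of charger below 0.08 m and horizontal distance between cell and charger_mouth below 0.02 m), for 0.1 s.
2. the cell, down on its contact in the well, is pressed home by the fingers with at least 6 N (contact force between cell and charger above 6 N and contact force between the fingers and cell above 5 N and z of cell in the frame of charger below 0.03 m and horizontal distance between cell and charger_mouth below 0.005 m), for 0.2 s.
At the end, for the whole second after the job is handed in: The cell stands in the well on its contact, nub up (foot less than 30 mm above the table, within 5 mm of the well axis, less than 0.15 rad from upright) and at rest, and the flap has shut over it (below 0.1 rad) (z of cell in the frame of charger below 0.03 m and horizontal distance between cell and charger_mouth below 0.005 m and angle between cell's own z axis and vertical below 0.15 rad and value of joint flap below 0.1 rad and linear speed of cell below 0.02 m/s); the robot touches nothing.
It fails at once if the cell is forced: more than 20 N between it and the charger (flap and contact included) (contact force between cell and charger above 20 N).
It fails at once if the robot itself pushes on the charger or its flap with more than 20 N (contact force between any of the fingers, the arm and charger above 20 N).
It fails at once if the tin, the spice jar or the mug is moved by more than 15 mm (distance of any of tuna_tin, spice_jar, mug from where it was at the start of the episode above 0.015 m).
It also fails if it takes over 56 s, if anything falls off the work surface, if the arm or the gripper's body presses on something with over 40 N, if the wrist force passes 120 N, or if a joint passes its speed limit or range.

## Working session

There is one attempt and no reset: what is moved stays moved. The work goes in short steps, Python scripts to look and compute and a shell command to move; the robot and the scene stay as the last step left them, time stands still between calls to the robot, and variables do not carry over. Pictures are saved under pics/ and viewed, at most 10 in all, crops included, and the job is handed in when it is done.

```bash
ls; mkdir -p pics; python3 - <<'E'
from cell import *
import cv2
s=get_state(); print(s['time_s'],s['tool_pos'],s['tcp_rot'],s['finger_gap'])
for c in ("scene","top"):
    im=capture(c); cv2.imwrite(f"pics/{c}0.png",im)
    for n in ("cell","charger","flap","tuna_tin","spice_jar","mug"):
        print(c,n,[(round(d['p'],2),[round(float(v),3) for v in d['xyz']]) for d in boxes_of(c,n)])
E
```

```text
pics
0.0 [ 0.13984375 -0.60876613  0.30197836] [ 9.93634157e-01  1.12652981e-01 -7.12579185e-05 -6.80906244e-04] 1.0031329541417893
scene cell [(0.69, [0.326, 0.064, 0.029]), (0.67, [0.474, 0.106, 0.03]), (0.45, [0.401, 0.027, 0.029])]
scene charger [(0.94, [0.528, -0.147, 0.097])]
scene flap [(0.48, [0.569, -0.136, 0.121])]
scene tuna_tin [(0.79, [0.417, 0.279, 0.032]), (0.41, [0.47, 0.098, 0.034])]
scene spice_jar [(0.94, [0.597, 0.233, 0.065])]
scene mug [(0.9, [0.627, -0.405, 0.07])]
top cell [(0.42, [0.472, 0.11, 0.051])]
top charger []
top flap []
top tuna_tin [(0.58, [0.421, 0.294, 0.036])]
top spice_jar [(0.62, [0.596, 0.247, 0.075]), (0.3, [0.472, 0.113, 0.05])]
top mug [(0.48, [0.42, 0.295, 0.037])]
```

View pics/scene0.png

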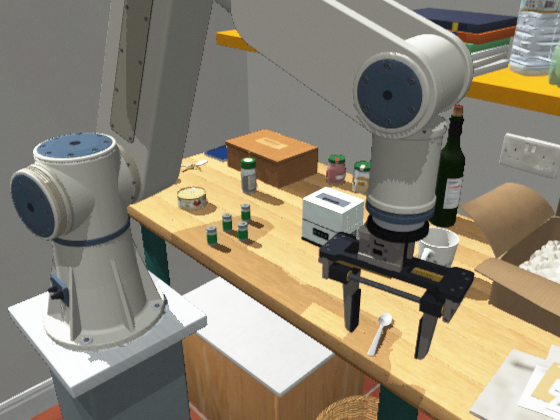

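View pics/top0.png

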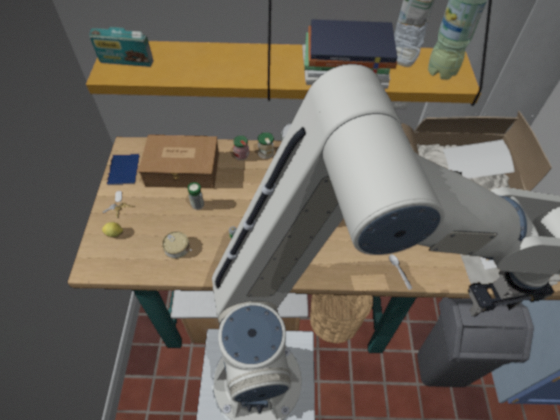

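The scene view shows four look-alike cells at about (211,235), (227,222), (242,232) and (245,212). The last, at world (0.47, 0.11), is the farthest. The charger is at (332,217). In the top view the arm hides both. I'll move the hand in for a wrist view.

```bash
python3 -m crank '{"offset":[[0.26,0.6,0.1],[0.26,0.6,0.1],[0.26,0.6,0.1],[0.26,0.6,0.1],[0.26,0.6,0.1],[0.26,0.6,0.1],[0.26,0.6,0.1],[0.26,0.6,0.1],[0.26,0.6,0.1],[0.26,0.6,0.1],[0.26,0.6,0.1],[0.26,0.6,0.1]],"spin":[0,0,0,0,0,0,0,0,0,0,0,0]}' -1
cat > h.py <<'E'
from cell import *
import numpy as np, cv2
def ray(c,u,v):
    k=calibration(c);K=np.array(k['intrinsics']);R=np.array(k['R']);t=np.array(k['t'])
    a=np.array([(u-K[0,2])/K[0,0],(v-K[1,2])/K[1,1]])
    if c=='wrist':
        r=np.hypot(*a); d=np.array([*(a/max(r,1e-9)*np.sin(r)),np.cos(r)])
    else: d=np.array([*a,1])
    return -R.T@t, R.T@d
def at_z(c,u,v,z):
    o,d=ray(c,u,v); return o+d*(z-o[2])/d[2]
def pix(c,X):
    k=calibration(c);K=np.array(k['intrinsics']);p=np.array(k['R'])@X+np.array(k['t'])
    if c=='wrist':
        th=np.arctan2(np.hypot(p[0],p[1]),p[2]); a=p[:2]/np.hypot(p[0],p[1])*th
    else: a=p[:2]/p[2]
    return K[0,0]*a[0]+K[0,2],K[1,1]*a[1]+K[1,2]
E
python3 - <<'E'
from h import *
s=get_state(); print(s['time_s'],s['tool_pos'],s['force'])
for c in ("wrist","top"):
    im=capture(c); cv2.imwrite(f"pics/{c}1.png",im)
    for n in ("cell","charger","flap"):
        print(c,n,[(round(d['p'],2),[round(float(v),3) for v in d['xyz']]) for d in boxes_of(c,n)])
E
```

```text
time_s: 2.2
tool_pos: [0.4007, -0.0072, 0.4031]
tcp_rot: [0.993, 0.115, 0.001, -0.0]
force: [0.4, -1.2, -0.2]
finger_gap: 0.995
grip_force: 0.0
2.2 [ 0.40067091 -0.00722843  0.40314496] [ 0.39621217 -1.17218781 -0.23085101]
wrist cell [(0.9, [0.412, 0.029, 0.045]), (0.89, [0.336, 0.069, 0.046]), (0.61, [0.408, 0.1, 0.048]), (0.59, [0.48, 0.108, 0.049])]
wrist charger [(0.82, [0.567, -0.118, 0.116])]
wrist flap [(0.76, [0.567, -0.135, 0.122])]
top cell []
top charger [(0.81, [0.534, -0.148, 0.124])]
top flap [(0.69, [0.57, -0.134, 0.122])]
```

View pics/wrist1.png

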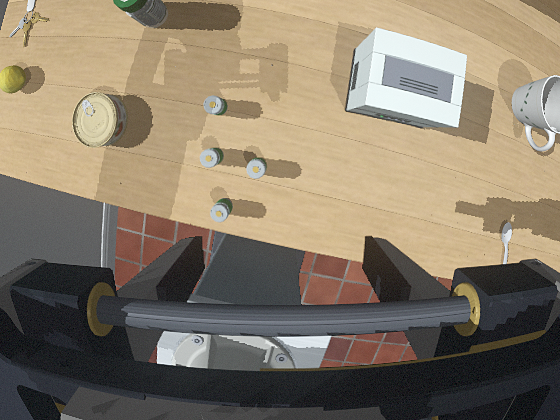

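The wrist view shows the target cell's nub at (214,104), the other three cells nearer, and the charger with its grey flap around (418,83). I'll enlarge the charger and the cell to pick corners.

```bash
python3 - <<'E'
from h import *
im=cv2.imread("pics/wrist1.png")
a=cv2.resize(im[20:135,340:475],None,fx=4,fy=4,interpolation=cv2.INTER_CUBIC)
b=cv2.resize(im[90:120,195:235],None,fx=5,fy=5,interpolation=cv2.INTER_CUBIC)
o=np.zeros((460,760,3),np.uint8); o[:,:540]=a; o[:150,550:750]=b; cv2.imwrite("pics/crop1.png",o)
print(at_z('wrist',214,104,.05))
E
```

```text
[0.48124546 0.10345771 0.05      ]
```

View pics/crop1.png

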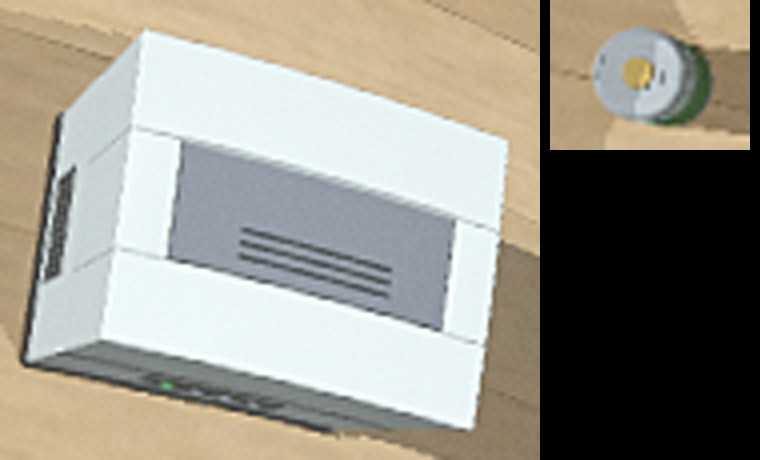

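```bash
python3 - <<'E'
from h import *
from scipy.optimize import least_squares
pt=np.array([[181,140],[456,219],[442,330],[168,260],[508,142],[472,430],[100,338],[146,30]],float)
P=[at_z('wrist',339.6+x/4,19.6+y/4,.12)[:2] for x,y in pt]
for p in P: print(p.round(4))
P=np.array(P)
# flap corners fit: rigid; back x=20,y=+-45 ; front -17
m=np.array([[.02,.045],[.02,-.045],[-.017,-.045],[-.017,.045]])
def rig(v,m): c,s=np.cos(v[2]),np.sin(v[2]); return m@np.array([[c,s],[-s,c]])+v[:2]
r=least_squares(lambda v:(rig(v,m)-P[:4]).ravel(),[.56,-.14,0]); print("flap fit",r.x,np.degrees(r.x[2]),(r.fun*1e3).round(1))
print("top centre",P[4:].mean(0), [np.linalg.norm(P[4+i]-P[4+(i+1)%4]).round(4) for i in range(4)])
b=cv2.imread("pics/wrist1.png")[90:120,195:235].astype(int)
m=(b[...,2]-b[...,0]>60); m[:, :10]=0; m[:8]=0; m[22:]=0; m[:,26:]=0
ys,xs=np.nonzero(m); print(len(xs),xs.mean()+195,ys.mean()+90, at_z('wrist',197.5+17.1-.3-.0,0+104,.05))
u,v=195+ (638-550)/5-.4, 90+72/5-.4; print('nub',u,v,at_z('wrist',u,v,.0515))
s=get_state(); q=s['tcp_rot']; print(s['tool_pos'],2*np.degrees(np.arctan2(q[1],q[0])))
E
```

```text
[ 0.5812 -0.0873]
[ 0.5883 -0.1785]
[ 0.5526 -0.1812]
[ 0.5449 -0.0911]
[ 0.6203 -0.1922]
[ 0.5262 -0.1993]
[ 0.5171 -0.0768]
[ 0.6115 -0.0706]
flap fit [ 0.56527462 -0.13467395  0.08250054] 4.72693302502005 [ 0.3 -0.8  0.6  0.7 -0.6  0.3 -0.3 -0.1]
top centre [ 0.5687599  -0.13471781] [np.float64(0.0943), np.float64(0.1228), np.float64(0.0946), np.float64(0.1219)]
24 212.08333333333334 104.08333333333333 [0.48131922 0.10305222 0.05      ]
nub 212.2 104.0 [0.48075248 0.10554637 0.0515    ]
[ 0.39965284 -0.00993137  0.40259657] 12.845115309659118
```

```bash
python3 -m crank '{"offset":[[0.04,0.05,-0.05],[0.081,0.114,-0.1],[0.081,0.114,-0.16],[0.081,0.114,-0.18],[0.081,0.114,-0.18],[0.081,0.114,-0.18]],"spin":[-8.1,-8.1,-8.1,-8.1,-8.1,-8.1]}' -1
python3 - <<'E'
from h import *
s=get_state(); q=s['tcp_rot'];print(s['time_s'],s['tool_pos'],2*np.degrees(np.arctan2(q[1],q[0])),q)
im=capture('wrist'); cv2.imwrite("pics/wrist2.png",im)
print([(round(d['p'],2),d['xyz']) for d in boxes_of('wrist','cell')])
k=calibration('wrist');print(pix('wrist',np.array([.481,.105,.052])))
print([get_state()['tool_pos'].round(4) if hasattr(get_state()['tool_pos'],'round') else get_state()['tool_pos'] for _ in range(2)])
E
```

```text
time_s: 3.35
tool_pos: [0.4815, 0.1044, 0.2242]
tcp_rot: [0.999, 0.042, 0.001, -0.0]
force: [0.1, 0.1, 0.5]
finger_gap: 1.003
grip_force: 0.0
3.35 [0.48145584 0.104358   0.22415893] 4.800599457967126 [ 9.99122478e-01  4.18808748e-02  5.15161882e-04 -3.40537123e-05]
[(0.97, [0.4135, 0.0358, 0.0386]), (0.91, [0.4145, 0.1037, 0.0482]), (0.83, [0.3435, 0.0736, 0.0488]), (0.58, [0.4839, 0.1071, 0.051])]
(np.float64(282.65583607591105), np.float64(216.88427958139732))
[array([0.4819, 0.1044, 0.225 ]), array([0.4819, 0.1044, 0.225 ])]
```

View pics/wrist2.png

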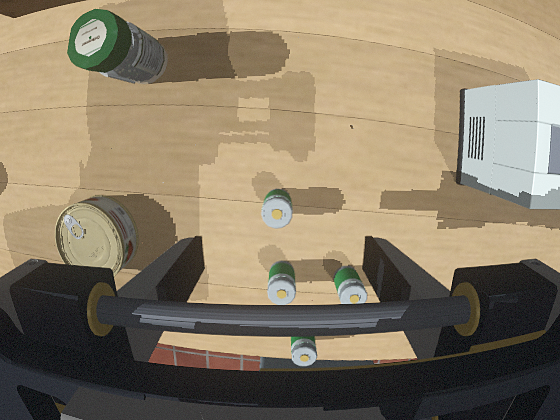

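The target cell's nub is at (277.5,214), between the fingers. The next cell is well clear, and so are the jar and the tin.

```bash
python3 - <<'E'
from h import *
print(at_z('wrist',277.5,213.8,.051),get_state()['tool_pos'])
E
```

```text
[0.48295381 0.10935724 0.051     ] [0.4819038  0.10441852 0.22496928]
```

```bash
python3 -m crank '{"offset":[[0.001,0.004,-0.05],[0.001,0.004,-0.09],[0.001,0.004,-0.111],[0.001,0.004,-0.111],[0.001,0.004,-0.111]],"spin":[0,0,0,0,0]}' -1
python3 -m crank '{"offset":[[0,0,0],[0,0,0],[0,0,0],[0,0,0],[0,0,0],[0,0,0]],"spin":[0,0,0,0,0,0]}' 1
```

```text
time_s: 4.08
tool_pos: [0.4831, 0.1088, 0.1135]
tcp_rot: [0.999, 0.042, 0.001, -0.0]
force: [0.7, -0.0, 0.1]
finger_gap: 1.001
grip_force: 0.0
time_s: 4.82
tool_pos: [0.4819, 0.1089, 0.1116]
tcp_rot: [0.999, 0.042, -0.0, 0.0]
force: [-0.9, -0.4, -0.7]
finger_gap: 0.37
grip_force: 0.0
```

```bash
python3 -m crank '{"offset":[[0,0,0],[0,0,0],[0,0,0],[0,0,0]],"spin":[0,0,0,0]}' 1
python3 -m crank '{"offset":[[0,0,0.03],[0,0,0.08],[0,0,0.14],[0,0,0.14],[0,0,0.14]],"spin":[0,0,0,0,0]}'
python3 - <<'E'
from h import *
s=get_state();print(s['time_s'],s['tool_pos'])
im=capture('wrist'); cv2.imwrite("pics/wrist3.png",im)
o=im[130:330,150:410]; cv2.imwrite("pics/crop3.png",cv2.resize(o,None,fx=3,fy=3,interpolation=cv2.INTER_CUBIC))
p=np.array(s['tool_pos']); print(pix('wrist',p-[0,0,.062]),pix('wrist',p-[0.01,0,.062]))
E
```

```text
time_s: 5.32
tool_pos: [0.4819, 0.1088, 0.1117]
tcp_rot: [0.999, 0.042, -0.0, -0.0]
force: [-0.4, 0.8, -1.3]
finger_gap: 0.274
grip_force: 30.0
time_s: 5.95
tool_pos: [0.4815, 0.1088, 0.2512]
tcp_rot: [0.999, 0.042, -0.0, 0.0]
force: [-0.8, 0.8, -0.5]
finger_gap: 0.275
grip_force: 30.0
5.95 [0.48148216 0.10877175 0.25121019]
(np.float64(283.32797089597693), np.float64(274.3405968139796)) (np.float64(281.5835671519677), np.float64(292.4336728678805))
```

View pics/crop3.png

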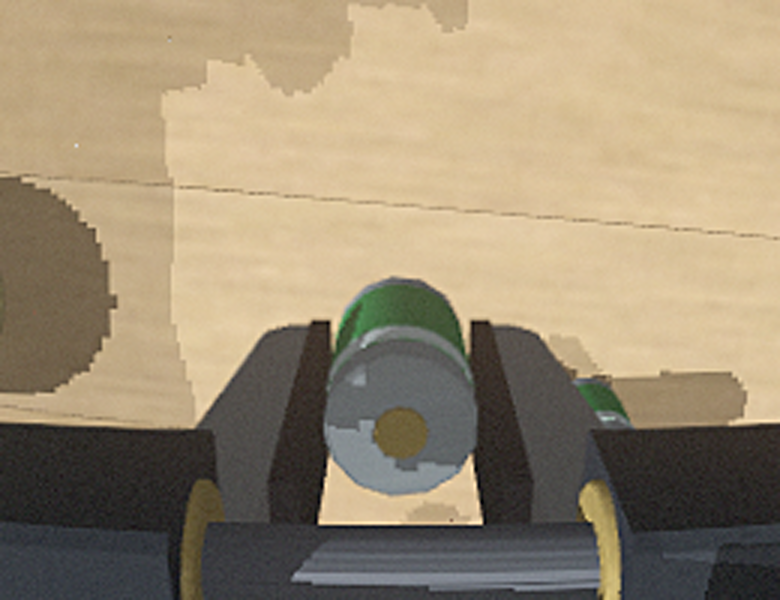

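The cell is held upright between the pads. Its nub is at about (283.7,274.3), which matches the prediction for the tool axis, so it is centred. Next I look at the charger from above.

```bash
python3 -m crank '{"offset":[[0,-0.03,0.05],[0,-0.09,0.09],[0,-0.15,0.1],[0,-0.21,0.1],[0,-0.24,0.1],[0,-0.24,0.1],[0,-0.24,0.1],[0,-0.24,0.1],[0,-0.24,0.1]],"spin":[0,0,0,0,0,0,0,0,0]}'
python3 - <<'E'
from h import *
s=get_state();print(s['time_s'],s['tool_pos'])
k0=calibration('wrist')
im=capture('wrist'); cv2.imwrite("pics/wrist4.png",im)
k1=calibration('wrist'); print(-np.array(k0['R']).T@k0['t'],-np.array(k1['R']).T@k1['t'])
c=[pix('wrist',np.array([.566+a,-.133+b,.12])) for a in(-.03,.03) for b in(-.055,.055)]; print(c)
c=np.array(c); x0,y0=(c.min(0)-12).astype(int); x1,y1=(c.max(0)+12).astype(int); x0=max(x0,0);y0=max(y0,0)
f=min(800/(x1-x0),600/(y1-y0)); f=int(f)
cv2.imwrite("pics/crop4.png",cv2.resize(im[y0:y1,x0:x1],None,fx=f,fy=f,interpolation=cv2.INTER_CUBIC)); print(x0,y0,f)
E
```

```text
time_s: 7.12
tool_pos: [0.482, -0.1302, 0.3515]
tcp_rot: [0.999, 0.043, -0.0, -0.0]
force: [-0.3, 0.2, -1.6]
finger_gap: 0.281
grip_force: 30.0
7.125 [ 0.48198524 -0.13018188  0.35150368]
[ 0.54973198 -0.12415765  0.43212126] [ 0.54973494 -0.12430121  0.4322494 ]
[(np.float64(347.51144748192087), np.float64(150.7359920967773)), (np.float64(234.01547774454116), np.float64(140.56217590205387)), (np.float64(353.51511031328556), np.float64(89.81498675819034)), (np.float64(239.0367289336162), np.float64(79.01565511086642))]
222 67 5
```

View pics/crop4.png

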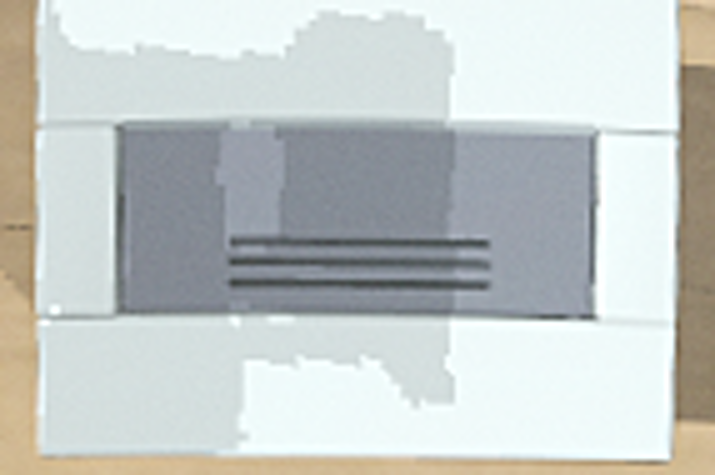

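The flap's mouth is clear here, with crop corners at about (118,124), (598,131), (597,318) and (118,313).

```bash
python3 - <<'E'
from h import *
from scipy.optimize import least_squares
pt=np.array([[118,124],[598,131],[597,318],[118,313]],float)
P=np.array([at_z('wrist',221.6+x/5,66.6+y/5,.12)[:2] for x,y in pt]); print(P.round(4))
m=np.array([[.02,.046],[.02,-.046],[-.017,-.046],[-.017,.046]])
def rig(v,m): c,s=np.cos(v[2]),np.sin(v[2]); return m@np.array([[c,s],[-s,c]])+v[:2]
r=least_squares(lambda v:(rig(v,m)-P).ravel(),[.56,-.14,0]); print(r.x,np.degrees(r.x[2]),(r.fun*1e3).round(1))
s=get_state();q=s['tcp_rot'];print(s['tool_pos'],2*np.degrees(np.arctan2(q[1],q[0])),s['force'])
E
```

```text
[[ 0.5842 -0.085 ]
 [ 0.5914 -0.1762]
 [ 0.5551 -0.1795]
 [ 0.5477 -0.088 ]]
[ 0.56811257 -0.13230393  0.08111669] 4.647643798102599 [ 0.1  0.2  0.3 -0.3 -0.2 -0.  -0.2  0.2]
[ 0.48200157 -0.13031973  0.35160781] 4.915786581106193 [ 0.25741451  0.17070614 -0.82681795]
```

```bash
python3 -m crank '{"offset":[[0.04,-0.001,0],[0.086,-0.002,-0.03],[0.086,-0.002,-0.08],[0.086,-0.002,-0.11],[0.086,-0.002,-0.11],[0.086,-0.002,-0.11],[0.086,-0.002,-0.11]],"spin":[0,0,0,0,0,0,0]}'
python3 - <<'E'
from h import *
im=capture('wrist'); cv2.imwrite("pics/wrist5.png",im)
s=get_state();print(s['tool_pos'],s['force'])
for z in(.12,): print([np.round(pix('wrist',np.array([.5681+a,-.1323+b,z])),1) for a,b in((.0162,.0475),(.0237,-.0442))])
E
```

```text
time_s: 8.05
tool_pos: [0.5688, -0.1333, 0.2436]
tcp_rot: [0.999, 0.042, 0.001, 0.0]
force: [-0.3, 0.4, -0.3]
finger_gap: 0.276
grip_force: 30.0
[ 0.5686468  -0.13326014  0.24338318] [-0.20261766  0.58360484  0.38284489]
[array([211.6, 206. ]), array([352. , 206.6])]
```

View pics/wrist5.png

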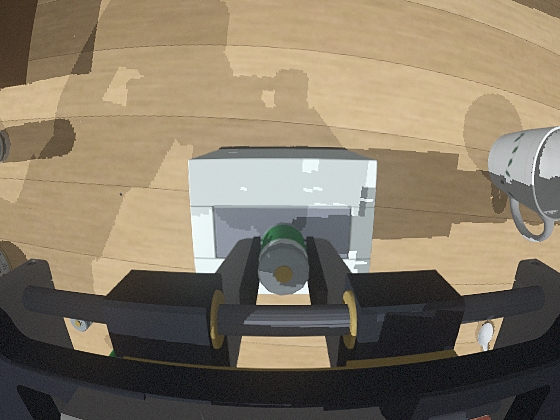

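The flap's back corners show at (215,206) and (352,206), within a few pixels of the prediction, so I'm aligned. I'll push down slowly.

```bash
python3 -m crank '{"offset":[[0,0,-0.006],[0,0,-0.012],[0,0,-0.018],[0,0,-0.024],[0,0,-0.030],[0,0,-0.036],[0,0,-0.042],[0,0,-0.048],[0,0,-0.048]],"spin":[0,0,0,0,0,0,0,0,0]}'
python3 -m crank '{"offset":[[0,0,-0.004],[0,0,-0.008],[0,0,-0.012],[0,0,-0.012]],"spin":[0,0,0,0]}'
```

```text
time_s: 9.22
tool_pos: [0.5673, -0.133, 0.1927]
tcp_rot: [0.999, 0.042, -0.001, -0.0]
force: [-3.0, -0.6, -1.9]
finger_gap: 0.275
grip_force: 30.0
time_s: 9.72
tool_pos: [0.5676, -0.1331, 0.1812]
tcp_rot: [0.999, 0.042, -0.0, -0.0]
force: [-2.4, -0.7, -1.2]
finger_gap: 0.272
grip_force: 30.0
```

```bash
python3 -m crank '{"offset":[[0,0,-0.004],[0,0,-0.008],[0,0,-0.012],[0,0,-0.012]],"spin":[0,0,0,0]}'
python3 -m crank '{"offset":[[0,0,-0.004],[0,0,-0.008],[0,0,-0.012],[0,0,-0.014],[0,0,-0.014]],"spin":[0,0,0,0,0]}'
```

```text
time_s: 10.22
tool_pos: [0.5675, -0.1331, 0.1691]
tcp_rot: [0.999, 0.042, -0.001, -0.0]
force: [-2.2, -0.1, -2.8]
finger_gap: 0.276
grip_force: 30.0
time_s: 10.85
tool_pos: [0.5676, -0.1331, 0.1553]
tcp_rot: [0.999, 0.042, -0.0, -0.0]
force: [-2.8, -0.5, -2.3]
finger_gap: 0.276
grip_force: 30.0
```

```bash
python3 -m crank '{"offset":[[0,0,0],[0,0,0],[0,0,0],[0,0,0],[0,0,0]],"spin":[0,0,0,0,0]}' 0.1
python3 -m crank '{"offset":[[0,0,0.006],[0,0,0.012],[0,0,0.018],[0,0,0.018]],"spin":[0,0,0,0]}'
python3 - <<'E'
from h import *
im=capture('wrist'); cv2.imwrite("pics/wrist6.png",im[180:330,180:380].repeat(3,0).repeat(3,1))
s=get_state();print(s['tool_pos'],s['force'],s['finger_gap'])
for z in (.066,.07,.08,.094): print(z,pix('wrist',np.array([.568,-.1325,z])))
E
```

```text
time_s: 11.48
tool_pos: [0.568, -0.1331, 0.1558]
tcp_rot: [0.999, 0.042, 0.0, 0.0]
force: [-1.2, -0.3, 0.3]
finger_gap: 0.449
grip_force: 1.0
time_s: 11.98
tool_pos: [0.5685, -0.1332, 0.1746]
tcp_rot: [0.999, 0.042, 0.001, 0.0]
force: [-2.2, -0.4, 2.1]
finger_gap: 0.451
grip_force: 1.1
[ 0.56850536 -0.13323276  0.17438231] [-2.61194414 -0.1497808   1.43972845] 0.4506541330781772
0.066 (np.float64(282.10362919497095), np.float64(243.23223969891993))
0.07 (np.float64(282.0846684671972), np.float64(245.47054129768614))
0.08 (np.float64(282.03405742798486), np.float64(251.45671936842274))
0.094 (np.float64(281.95445130885037), np.float64(260.90681409706997))
```

View pics/wrist6.png

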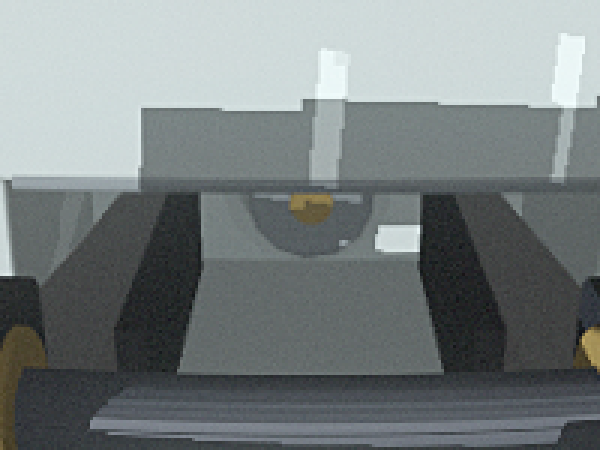

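The cell is down in the well. Its nub is at crop (311,207), which corresponds to a height of about 76 mm, and the fingers stand clear of it. I'll close the fingers and press gently.

```bash
python3 -m crank '{"offset":[[0,0,0],[0,0,0],[0,0,0],[0,0,0],[0,0,0],[0,0,0]],"spin":[0,0,0,0,0,0]}' 1
python3 -m crank '{"offset":[[0,0,-0.002],[0,0,-0.004],[0,0,-0.006],[0,0,-0.006]],"spin":[0,0,0,0]}'
```

```text
time_s: 12.78
tool_pos: [0.5679, -0.1331, 0.1736]
tcp_rot: [0.999, 0.042, -0.0, -0.0]
force: [-2.5, 0.2, -0.7]
finger_gap: 0.003
grip_force: 1.1
time_s: 13.28
tool_pos: [0.5678, -0.1331, 0.1674]
tcp_rot: [0.999, 0.042, -0.0, -0.0]
force: [-2.9, -0.6, 0.9]
finger_gap: 0.008
grip_force: 1.0
```

```bash
python3 -m crank '{"offset":[[0,0,-0.002],[0,0,-0.004],[0,0,-0.004]],"spin":[0,0,0]}'
```

```text
time_s: 13.65
tool_pos: [0.5678, -0.1331, 0.1635]
tcp_rot: [0.999, 0.042, -0.0, -0.0]
force: [-2.2, -0.9, 0.5]
finger_gap: 0.003
grip_force: 1.0
```

Tips are at about 75.5 mm with no contact yet. I'll carry on in 1 mm steps.

```bash
python3 -m crank '{"offset":[[0,0,-0.001],[0,0,-0.002],[0,0,-0.002]],"spin":[0,0,0]}'; python3 -m crank '{"offset":[[0,0,-0.001],[0,0,-0.001]],"spin":[0,0]}'
```

```text
time_s: 14.02
tool_pos: [0.5679, -0.1332, 0.1616]
tcp_rot: [0.999, 0.042, -0.0, 0.0]
force: [-3.0, -0.7, 0.8]
finger_gap: 0.004
grip_force: 0.9
time_s: 14.28
tool_pos: [0.5679, -0.1332, 0.1607]
tcp_rot: [0.999, 0.042, 0.0, 0.0]
force: [-2.2, -0.1, 0.5]
finger_gap: 0.005
grip_force: 1.4
```

```bash
python3 -m crank '{"offset":[[0,0,-0.001],[0,0,-0.001]],"spin":[0,0]}'
```

```text
time_s: 14.52
tool_pos: [0.568, -0.1332, 0.1597]
tcp_rot: [0.999, 0.042, 0.0, 0.0]
force: [-2.0, 0.1, 1.6]
finger_gap: 0.004
grip_force: 1.8
```

```bash
python3 -m crank '{"offset":[[0,0,-0.001],[0,0,-0.001]],"spin":[0,0]}'
```

```text
time_s: 14.78
tool_pos: [0.568, -0.1332, 0.1587]
tcp_rot: [0.999, 0.042, 0.0, 0.0]
force: [-2.4, -0.6, 4.1]
finger_gap: 0.009
grip_force: 2.1
```

```bash
python3 -m crank '{"offset":[[0,0,-0.001],[0,0,-0.001]],"spin":[0,0]}'
```

```text
time_s: 15.02
tool_pos: [0.568, -0.1332, 0.1577]
tcp_rot: [0.999, 0.042, 0.0, 0.0]
force: [-1.0, -0.3, 3.8]
finger_gap: 0.006
grip_force: 2.5
```

```bash
python3 -m crank '{"offset":[[0,0,-0.0005],[0,0,-0.0005]],"spin":[0,0]}'
```

```text
time_s: 15.28
tool_pos: [0.568, -0.1332, 0.1574]
tcp_rot: [0.999, 0.042, 0.0, 0.0]
force: [-4.2, -0.3, 6.0]
finger_gap: 0.005
grip_force: 3.5
```

```bash
python3 -m crank '{"offset":[[0,0,-0.0003],[0,0,-0.0003]],"spin":[0,0]}'
```

```text
time_s: 15.52
tool_pos: [0.5682, -0.1332, 0.1573]
tcp_rot: [0.999, 0.042, 0.0, 0.0]
force: [-2.8, 0.3, 7.4]
finger_gap: 0.008
grip_force: 4.4
```

```bash
python3 -m crank '{"offset":[[0,0,-0.0004],[0,0,-0.0004],[0,0,-0.0004]],"spin":[0,0,0]}'
```

```text
time_s: 15.9
tool_pos: [0.5683, -0.1332, 0.1572]
tcp_rot: [0.999, 0.042, 0.0, 0.0]
force: [-3.3, 0.1, 10.6]
finger_gap: 0.004
grip_force: 5.8
```

```bash
python3 -m crank '{"offset":[[0,0,-0.0003],[0,0,-0.0003],[0,0,-0.0003]],"spin":[0,0,0]}'
```

```text
time_s: 16.27
tool_pos: [0.5684, -0.1332, 0.1572]
tcp_rot: [0.999, 0.042, 0.001, 0.0]
force: [-3.0, 1.6, 12.8]
finger_gap: 0.006
grip_force: 6.9
```

12.8 N is held and the contact is solid. I'll withdraw now.

```bash
python3 -m crank '{"offset":[[0,0,0.005],[0,0,0.015],[0,0,0.03],[0,0,0.05],[0,0,0.08],[0,0,0.12],[-0.04,0,0.16],[-0.08,0,0.19],[-0.08,0,0.19],[-0.08,0,0.19],[-0.08,0,0.19]],"spin":[0,0,0,0,0,0,0,0,0,0,0]}'
python3 - <<'E'
from h import *
im=capture('wrist'); cv2.imwrite("pics/wrist7.png",im)
print(get_state()['force'])
E
```

```text
time_s: 17.65
tool_pos: [0.4886, -0.1331, 0.3455]
tcp_rot: [0.999, 0.042, -0.0, -0.0]
force: [-0.0, -0.1, -0.3]
finger_gap: 0.008
grip_force: 0.0
[ 0.4427895  -0.17747528 -0.37428561]
```

View pics/wrist7.png

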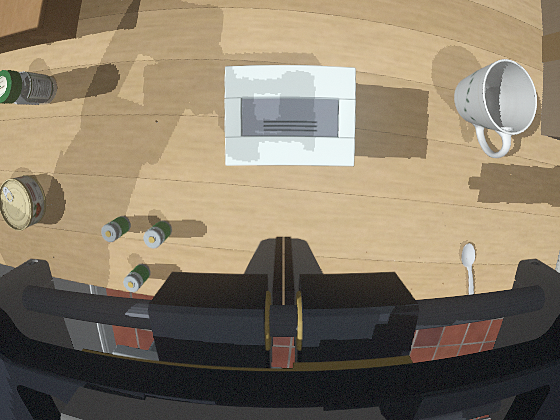

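The flap is shut flush at (290,117), the fingers are empty, three look-alikes remain on the table, and the tin, jar and mug are undisturbed.

```bash
python3 -c "
from cell import *
print(job_done())"
```

```text
the job is handed in; nothing more can be done
None
```

The cell is in the charger, nub up, and was pressed home at about 12.8 N by the wrist force reading. The flap is shut over it, and the job was handed in at about 18 s of the 56 s allowed; no verdict came back.

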